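# Spring check of a two-axis mirror mount

## Robot

A 7-joint arm with a two-finger parallel gripper is mounted at the origin on a cart in front of the work surface, level with it; the furniture and walls round the work are solid. World frame = base frame: x ahead of the robot, y to its left, z up, the work surface at z = 0. Lengths are in mm, angles in rad, forces in N, time in s.
With the tool pointing down it reaches from about 400 to 875 mm from the base axis. Payload 4.4 kg.
Tool frame: the origin (TCP) lies at the very end of the fingers, on their centre line; the grasp point (between the pads) lies 19 mm behind it; z points along the fingers, y is the line along which they close (so a half turn about z gives the same grasp; the last joint's range is limited). The gripper opens to 85 mm and grips with 20 to 120 N. Pads are 22 mm wide; open, the fingers measure 114 mm over their backs; the gripper's body (76 mm by 85 mm) begins 54 mm behind the grasp point. The pads swing forward as they close: fully open they stand 13 mm farther back than shut.
Start: joints at [1.127, 0.628, 0.038, 1.517, -0.027, 0.996, -0.02], TCP at [239.798, -604.165, 231.313] pointing down, gripper open.
Joint ranges: [-3.06, 3.06], [-0.37, 2.12], [-1.25, 1.32], [0.18, 2.47], [-1.1, 4.24], [0.23, 1.98], [-2.94, 2.94]. Speed limits (rad/s): [2.57, 2.57, 3.14, 3.14, 3.14, 3.14, 3.14].

## Interface

Orientations are given as [roll, pitch, yaw] about the fixed x, y, z axes, in that order (R = Rz(yaw) Ry(pitch) Rx(roll)).
In Python, from cell import monitor, viewer, workorder gives the robot as it stands.
- The arm moves only by the tool arm_command, never from a script. Its argument "series" is one flat list of numbers, 5 for each row, row after row: the opening in per cent of the stroke, from 0 (shut) to 100 (fully open), then the shift along the tool's x, y, z in cm, then the turn about the tool's z in degrees. In form: [claw, x, y, z, roll, claw, x, y, z, roll, ...]. A call has exactly 5 rows; each row is the pose to reach, as a shift and turn from the pose commanded when the call began, along the tool's axes at that moment; what a row does not reach only later rows make up. A row lasts 1/12 s, in which the tool goes at most 41.7 mm and 7.16 degrees, less where a joint would pass 70% of its speed; a pose out of reach is approached as far as the arm can. A call with a gripper value outside its range is refused whole. The fingers move at their own pace and stop on an object; the grip force is fixed at half the most. Time passes only in rows, so rows that repeat a pose let the fingers close, or fill a call up. It gives the time, the measured TCP pose, the force, the opening and the grip force at its end, in the units of the state.
- monitor.read_state(): the state, without advancing time (a new reading comes with each control period).
- viewer.get_image(name): name is "scene" or "top" or "wrist"; returns (picture, depth): 420x560x3 uint8, red, green, blue; 420x560 float32, mm along the optical axis (not along the pixel's ray), 0 where there is no reading.
- viewer.camera_model(name): a dict with "mtx" (3x3 intrinsics, pixels), "dist_coeffs" ([k1, k2, p1, p2, k3] as OpenCV has them; the pictures are not rectified), "R" (3x3) and "t" (3): a world point X has camera coordinates R X + t. Camera axes: x right, y down, z forward; pixel columns grow to the right and rows downward; lengths in mm; the calibration is good to about 2 mm. A picture is of the moment at which its call begins: read the wrist's pose just before it. camera_model takes no time and is no camera call; for the wrist camera it gives the pose at the moment of the call.
- workorder.finish_job(): hands the job in; it is judged then, once.
The state is a dict: "clock": time; "qpos": joint angles; "qd": joint speeds; "tau": joint torques, N m; "eef_pos": TCP position; "tool_rot": TCP orientation; "force": force on the tool from outside, world axes, zero at the start; "torque": the same for the moment, N m; "width": finger opening in mm; "gripper_force": force on a finger pad.
Only numpy, scipy, OpenCV 4.12 (cv2) and the standard library are available. Lean on these libraries where they do the work, as an engineer would, in place of code of your own. Each camera call takes 0.05 s, during which the arm holds its last target. There are 200 camera calls.

## Task

Check the springs of the mirror mount on the desk: with a fingertip press its blue stud down until the blue pointer at the opposite corner stands level with the red band on its white post, hold it there for about a second without driving the pointer up past the band, then let the plate spring fully back up. Then do the same with the yellow stud and the yellow pointer. Only press: grasp and lift nothing, and leave the red bands and everything else on the desk where they are.

Things in the scene. Friction and masses are not known exactly. Their poses are not given: they have to be found in the camera images.
- mount: Spring mirror mount, fixed to the desk, turned up to 25 deg. Origin on the desk under its centre, z up. Square tilt plate (118 mm, 50 to 58 mm above the desk), corners on the mount's x and y axes, round mirror in the middle. Blue stud at the -x corner, its pointer and white post at +x; yellow stud at -y, its pointer and post at +y. Posts: 10 mm square, 108 mm from the centre, top at 100 mm.
- blue_stud (a point): Top of the blue domed press stud (20 mm across, 10 mm high) near the -x corner of the tilt plate, 66 mm from the mount's centre, 68 mm above the desk at rest. Pressed straight down, the plate tips about its centre and the opposite blue pointer rises about 1.5 mm per 1 mm of stud travel. Springs resist: 2.3 N at first, 6 to 10 N with the pointer in its band.
- blue_tip (a point): Free end of the flat blue pointer (8 mm wide, 3 mm thick, end 100 mm from the mount's centre) at the +x corner, mid-thickness; it moves up and down 3 mm in front of its white post. At rest 54 mm above the desk.
- blue_mark (a point): Centre of the red band (a sleeve 13 mm square, 8 mm tall) round the white post of the blue pointer. It is 11 to 20 mm above the blue pointer's rest height, and differs from start to start; its height stays fixed during the work unless it is knocked.
- blue_tilt (a joint): Tilt of the plate when the blue stud is pressed, rad: 0 at rest (a firm stop), 0.30 at the hard stop, well past the band. Pointer rise is about 100 mm x sin(value). It springs back to 0 when let go.
- yellow_stud (a point): Top of the yellow domed press stud (20 mm across, 10 mm high) near the -y corner of the tilt plate, 66 mm from the mount's centre, 68 mm above the desk at rest. Pressed straight down, the plate tips about its centre and the opposite yellow pointer rises about 1.5 mm per 1 mm of stud travel. Springs resist: 2.3 N at first, 6 to 10 N with the pointer in its band.
- yellow_tip (a point): Free end of the flat yellow pointer (8 mm wide, 3 mm thick, end 100 mm from the mount's centre) at the +y corner, mid-thickness; it moves up and down 3 mm in front of its white post. At rest 54 mm above the desk.
- yellow_mark (a point): Centre of the red band (a sleeve 13 mm square, 8 mm tall) round the white post of the yellow pointer. It is 11 to 20 mm above the yellow pointer's rest height, and differs from start to start; its height stays fixed during the work unless it is knocked.
- yellow_tilt (a joint): Tilt of the plate when the yellow stud is pressed, rad: 0 at rest (a firm stop), 0.30 at the hard stop, well past the band. Pointer rise is about 100 mm x sin(value). It springs back to 0 when let go.
- phone: Bystander, loose: black candy-bar phone, 47 x 107 x 16 mm; origin at the centre of its underside.
- tape_blue: Bystander, loose: roll of blue tape lying flat, 67 mm across, 19 mm high; origin at the centre of its underside.
- red_tin: Bystander, loose: closed red round tin, 86 mm across, 81 mm high; origin at the centre of its underside.
- plug_adapter: Bystander, loose: black plug-in power adapter, 58 x 52 x 46 mm; origin at the centre of its underside.
- driver_blue: Bystander, loose: screwdriver with a pale handle, lying, 148 mm long, 21 mm thick; origin at the centre of its underside.
- glue_bottle: Bystander, loose: small white glue bottle with blue nozzle, 33 mm across, 100 mm high; origin at the centre of its underside.
- terminal_block_5: Bystander, loose: white terminal block, 17 x 50 x 15 mm; origin at the centre of its underside.

How it is judged (in metres and radians):
On the way, in this order (a step that is already met when the one before it is completed fails the run):
1. the pressed blue pointer stands in its red band (z of blue_tip in the frame of blue_mark between -0.005 and 0.005 m and contact force between the fingers and mount above 1 N), for 0.5 s.
2. the plate is let go and has sprung back (value of joint each of blue_tilt, yellow_tilt below 0.02 rad and contact force between the fingers and mount below 0.2 N), for 0.1 s.
3. the pressed yellow pointer stands in its red band (z of yellow_tip in the frame of yellow_mark between -0.005 and 0.005 m and contact force between the fingers and mount above 1 N), for 0.5 s.
At the end, for the whole second after the job is handed in: First the blue, then the yellow pointer was pressed to within 5 mm of the centre of its red band and held there for at least 0.5 s, with the plate let go in between; at the end both tilts are back at rest (under 0.02 rad), the bands are within 3 mm and the bystanders within 20 mm of where they were (value of joint each of blue_tilt, yellow_tilt below 0.02 rad and velocity of joint each of blue_tilt, yellow_tilt below 0.05 rad/s and distance of each of phone, tape_blue, red_tin, plug_adapter, driver_blue, glue_bottle, terminal_block_5 from where it was at the start of the episode below 0.02 m and distance of each of blue_mark, yellow_mark from where it was at the start of the episode below 0.003 m); the robot touches nothing.
It fails at once if the blue pointer is driven past its band (more than 8 mm above the band's centre) (z of blue_tip in the frame of blue_mark above 0.008 m).
It fails at once if the yellow pointer is driven past its band (more than 8 mm above the band's centre) (z of yellow_tip in the frame of yellow_mark above 0.008 m).
It fails at once if a bystander is lifted or shifted by more than 20 mm (distance of any of phone, tape_blue, red_tin, plug_adapter, driver_blue, glue_bottle, terminal_block_5 from where it was at the start of the episode above 0.02 m).
It fails at once if a red band is shifted by more than 3 mm (distance of any of blue_mark, yellow_mark from where it was at the start of the episode above 0.003 m).
It also fails if it takes over 48 s, if anything falls off the work surface, if the arm or the gripper's body presses on something with over 40 N, if the wrist force passes 120 N, or if a joint passes its speed limit or range.

## Working session

There is one attempt and no reset: what is moved stays moved. The work goes in short steps, Python scripts to look and compute and a tool call to move; the robot and the scene stay as the last step left them, time stands still between calls to the robot, and variables do not carry over. Pictures are saved under pics/ and viewed, at most 10 in all, crops included, and the job is handed in when it is done.

Besides the shell and the picture viewer there is one more tool, called after "Call:" as name(argument=value, ...), one argument or row to a line, values as JSON. arm_command: Moves the arm, as the interface text tells. Its arguments: {"type":"object","properties":{"series":{"type":"array","items":{"type":"number"}}},"required":["series"]}

```bash
mkdir -p pics; cat > h.py <<'E'
import numpy as np,cv2
from cell import monitor,viewer,workorder
E
python3 - <<'E'
from h import *
s=monitor.read_state();print(s)
for n in ("scene","top"):
    p,d=viewer.get_image(n);cv2.imwrite(f"pics/{n}0.png",p[:,:,::-1]);np.savez(f"{n}0.npz",p=p,d=d)
    m=viewer.camera_model(n);print(n,np.round(m["mtx"],1).tolist(),m["dist_coeffs"],np.round(-np.array(m["R"]).T@m["t"]))
E
```

```text
{'clock': 0.0, 'qpos': array([ 1.12720169,  0.62933279,  0.03842877,  1.5183689 , -0.02701784,
        0.99631404, -0.02002294]), 'qd': array([-0.00289539, -0.00178563, -0.00130571,  0.00062897,  0.00121184,
        0.00091432,  0.0008978 ]), 'tau': array([ 5.24806237e-04, -5.63387883e+01,  1.22711454e+00, -1.93439466e+01,
        1.13055695e-02,  1.05135547e-02,  5.38210244e-06]), 'eef_pos': array([ 239.57290628, -603.56101372,  230.3972126 ]), 'tool_rot': array([-3.13968692e+00,  1.96738092e-06,  3.77772645e-01]), 'force': array([0.71380221, 0.59756752, 0.21542753]), 'torque': array([0.02335447, 0.03864274, 0.01069131]), 'gripper_force': 0.0, 'width': 84.88732026774711}
scene [[533.1, 0.0, 279.5], [0.0, 533.1, 213.3], [0.0, 0.0, 1.0]] [-0.15638347  0.          0.          0.          0.        ] [ -157. -1002.   931.]
top [[457.7, 0.0, 275.6], [0.0, 457.7, 208.7], [0.0, 0.0, 1.0]] [-0.04073558  0.          0.          0.          0.        ] [ 358. -272.  980.]
```

View pics/scene0.png

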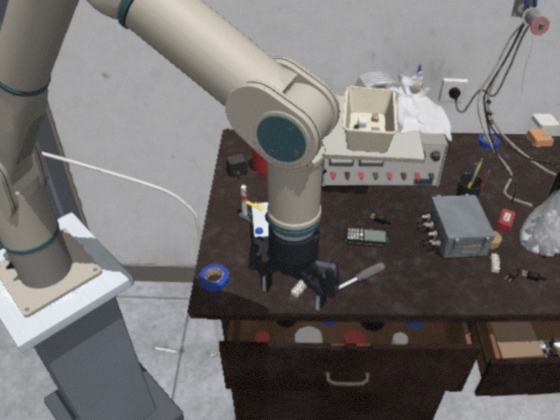

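View pics/top0.png

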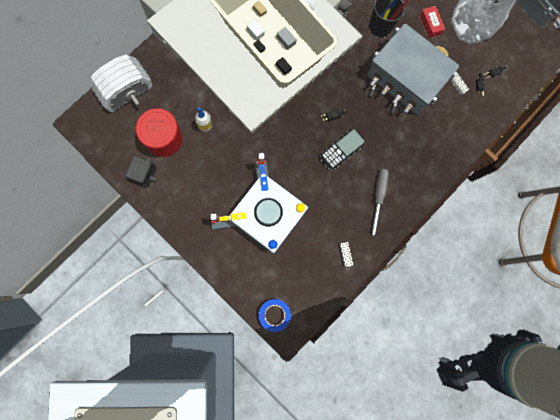

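The scene view has the arm in front of the mount. The top view shows all of it: blue stud about (272,244), yellow stud (300,208), blue post (262,157), yellow post (213,217).

```bash
cat >> h.py <<'E'
def ray(m,uv):
    K=np.array(m["mtx"]);R=np.array(m["R"]);t=np.array(m["t"]).ravel()
    q=cv2.undistortPoints(np.array([[uv]],float),K,np.array(m["dist_coeffs"],float))[0,0]
    return -R.T@t, R.T@np.array([q[0],q[1],1.])
def onz(m,uv,z):
    c,d=ray(m,uv); return c+d*(z-c[2])/d[2]
def mask(p,col,box=None):
    h=cv2.cvtColor(p,cv2.COLOR_RGB2HSV);H,S,V=cv2.split(h)
    r={"blue":(H>100)&(H<130),"yellow":(H>20)&(H<35),"red":(H<8)|(H>172)}[col]&(S>130)&(V>70)
    if box: b=np.zeros_like(r);b[box[1]:box[3],box[0]:box[2]]=1;r&=b
    return r.astype(np.uint8)
def blobs(p,col,box=None,amin=6):
    n,l,s,c=cv2.connectedComponentsWithStats(mask(p,col,box))
    return [(s[i].tolist(),c[i].round(1)) for i in range(1,n) if s[i][4]>=amin]
E
python3 - <<'E'
from h import *
p=np.load("top0.npz")["p"];m=viewer.camera_model("top")
box=(200,145,315,255)
for c in("blue","yellow","red"):
    for s,u in blobs(p,c,box,3): print(c,s,u,onz(m,u,66).round(1),onz(m,u,58).round(1))
cv2.imwrite("pics/crop1.png",cv2.resize(p[145:255,195:315,::-1],None,fx=6,fy=5.4,interpolation=cv2.INTER_CUBIC))
w=viewer.camera_model("wrist");print("wristcam in world",-np.array(w["R"]).T@w["t"],np.array(w["R"]).round(2).tolist(),w["mtx"])
E
```

```text
blue [260, 165, 5, 10, 37] [261.9 169.1] [ 579. -280.   66.] [ 581. -280.   58.]
blue [260, 176, 8, 15, 77] [263.8 183.1] [ 549.8 -283.7   66. ] [ 551.5 -283.8   58. ]
blue [269, 240, 8, 9, 58] [272.5 244. ] [ 425.7 -300.3   66. ] [ 426.3 -300.5   58. ]
yellow [296, 204, 9, 8, 59] [300.2 207.4] [ 499.4 -357.1   66. ] [ 500.6 -357.8   58. ]
yellow [231, 213, 15, 7, 71] [238.2 215.8] [ 482.9 -231.8   66. ] [ 483.9 -231.4   58. ]
yellow [219, 215, 10, 6, 45] [223.9 218.1] [ 478.3 -203.1   66. ] [ 479.4 -202.5   58. ]
red [258, 159, 7, 5, 17] [260.7 161.7] [ 594.6 -277.6   66. ] [ 596.7 -277.6   58. ]
red [212, 214, 7, 9, 16] [215.6 219.3] [ 476.  -186.5   66. ] [ 477.  -185.8   58. ]
wristcam in world [ 309.14296981 -575.97579717  373.80323253] [[0.37, -0.93, -0.0], [-0.89, -0.35, 0.29], [-0.27, -0.11, -0.96]] [[323.54205013   0.         280.28728437]
 [  0.         323.54205013 210.0437964 ]
 [  0.           0.           1.        ]]
```

View pics/crop1.png

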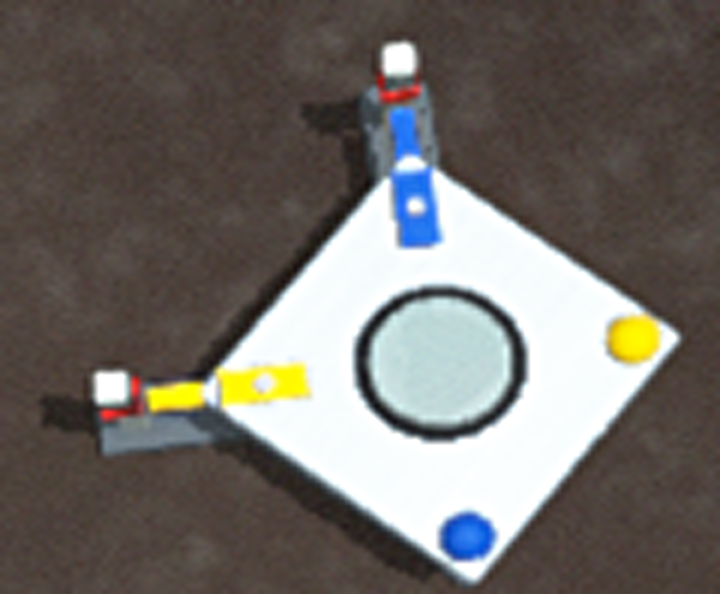

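Mount centre works out at about (491,-291) with yaw about 8°. The two stud points agree with the 66 mm radius and the right angle between them. Next I shut the gripper and move to a close, oblique view of the blue band.

Call:
arm_command(
  series=[0,3.8,0,0,0,0,7.6,0,0,0,0,11.4,0,0,0,0,15.2,0,0,0,0,19,0,0,0],
)

```text
clock: 0.52
eef_pos: [417.7, -533.0, 230.9]
tool_rot: [-3.141, 0.0, 0.377]
force: [0.4, -0.2, 0.1]
width: 26.0
gripper_force: 0.0
```

Call:
arm_command(
  series=[0,4,0,2,0,0,8,0,4,0,0,12,-0.5,6,0,0,16,-1,9,0,0,18.6,-1,11.4,0],
)

```text
clock: 0.93
eef_pos: [580.1, -457.8, 124.1]
tool_rot: [3.141, -0.001, 0.379]
force: [1.0, -1.1, -0.6]
width: 0.1
gripper_force: 0.0
```

Call:
arm_command(
  series=[0,0,0,0,0,0,0,0,0,0,0,0,0,0,0,0,0,0,0,0,0,0,0,0,0],
)

```text
clock: 1.35
eef_pos: [576.5, -461.9, 126.1]
tool_rot: [3.139, 0.0, 0.375]
force: [-0.5, 0.2, 0.6]
width: -0.3
gripper_force: 0.0
```

```bash
cat > snap.py <<'E'
import sys
from h import *
s=monitor.read_state();m=viewer.camera_model("wrist");p,d=viewer.get_image("wrist")
n=sys.argv[1];cv2.imwrite(f"pics/{n}.png",p[:,:,::-1]);np.savez(n+".npz",p=p,d=d,**{k:np.array(m[k]) for k in m})
print(s["clock"],s["eef_pos"].round(1),s["tool_rot"].round(3),s["force"].round(2),s["width"])
print(-np.array(m["R"]).T@m["t"])
for c in("blue","yellow","red"):
    for a,u in blobs(p,c,None,30): print(c,a,u,onz(m,u,66).round(1))
E
python3 snap.py w1
```

```text
1.35 [ 576.5 -461.9  126.1] [3.139 0.    0.375] [-0.51  0.17  0.56] -0.29973323351164866
[ 645.87864561 -433.93203286  269.44136018]
blue [23, 105, 14, 32, 356] [ 29.3 119.1] [ 586.4 -287.    66. ]
blue [12, 141, 21, 46, 751] [ 22.  163.7] [ 556. -287.   66.]
blue [8, 307, 27, 24, 481] [ 21.  318.4] [ 432.6 -301.7   66. ]
blue [14, 364, 49, 36, 682] [ 34.5 376.7] [ 376.5 -318.6   66. ]
yellow [93, 253, 28, 25, 258] [108.4 261.4] [ 509.1 -358.4   66. ]
red [4, 79, 28, 26, 302] [22.3 91.2] [ 601.8 -279.2   66. ]
```

View pics/w1.png

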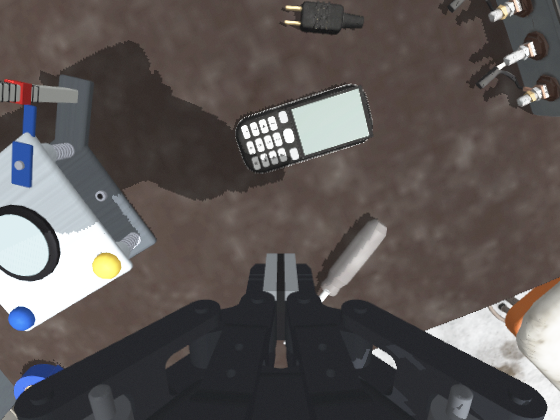

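The wrist view shows the blue post lying along the left edge. Its red band is near (25,92) and the blue pointer's end near (28,108). I'll use depth for the heights, checked against the known heights of the stud and pointer.

```bash
cat >> h.py <<'E'
def pts3(f,col,box):
    p,d=f["p"],f["d"];mk=mask(p,col,box)>0;v,u=np.nonzero(mk&(d>0))
    q=cv2.undistortPoints(np.stack([u,v],1)[:,None].astype(float),f["mtx"],f["dist_coeffs"])[:,0]
    X=np.c_[q,np.ones(len(q))]*d[v,u][:,None]
    return (X-f["t"].ravel())@f["R"]
E
python3 - <<'E'
from h import *
f=np.load("w1.npz")
def rep(n,c,b):
    X=pts3(f,c,b);print(n,len(X),*[np.percentile(X,k,axis=0).round(1) for k in(3,25,50,75,97)])
rep("bandB","red",(15,75,40,112));rep("topred","red",(0,75,14,112))
rep("tipB","blue",(15,100,40,140));rep("studB","blue",(0,300,40,335));rep("studY","yellow",(90,245,125,282))
p=f["p"];cv2.imwrite("pics/crop2.png",cv2.resize(p[70:150,0:100,::-1],None,fx=7,fy=7,interpolation=cv2.INTER_CUBIC))
E
```

```text
bandB 262 [ 595.  -283.7   62.6] [ 598.1 -283.1   65.4] [ 601.8 -282.4   68.2] [ 605.7 -281.7   70. ] [ 607.4 -276.1   71.4]
topred 35 [ 594.1 -277.8   65.2] [ 605.3 -274.4   69.4] [ 605.8 -272.6   70.3] [ 606.2 -271.1   71.1] [ 606.6 -268.3   73.3]
tipB 355 [ 573.1 -283.4   52.8] [ 578.3 -281.6   55.2] [ 583.1 -279.7   55.8] [ 587.9 -277.3   56.3] [ 592.1 -274.4   57.3]
studB 481 [ 423.6 -308.2   59.5] [ 428.5 -304.9   63.3] [ 432.2 -301.5   65.7] [ 435.3 -297.3   67.3] [ 437.5 -292.8   68.7]
studY 258 [ 499.  -365.2   59.4] [ 505.2 -363.    62. ] [ 508.9 -358.    63.7] [ 510.4 -352.4   65.4] [ 511.7 -348.4   66.9]
```

View pics/crop2.png

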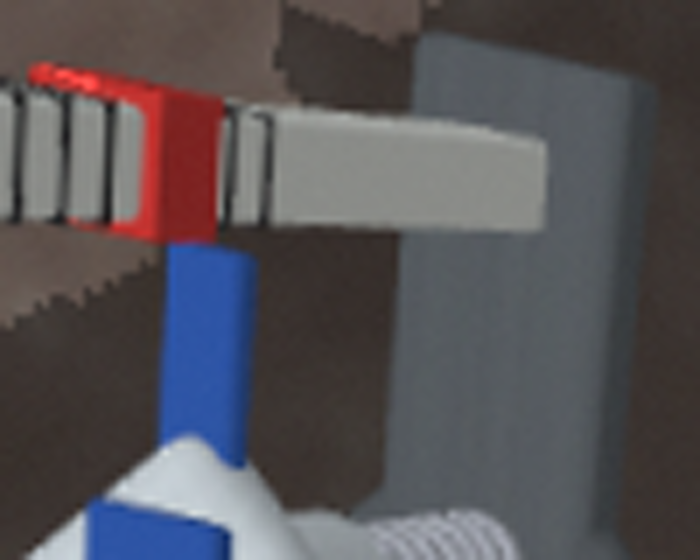

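The blue band's front face spans z of about 62.6–71, so its centre is near 66.6 and the rise needed is about 12.4 mm. Next is the same kind of view for the yellow band.

Call:
arm_command(
  series=[0,-1.4,-2.8,0,0,0,-2.8,-5.6,0,0,0,-4.2,-8.4,0,0,0,-5.6,-11.2,0,0,0,-6.6,-14,0,0],
)

```text
clock: 1.82
eef_pos: [462.3, -354.5, 125.8]
tool_rot: [3.14, -0.0, 0.375]
force: [0.2, -0.4, 0.1]
width: -0.2
gripper_force: 0.0
```

Call:
arm_command(
  series=[0,0,0,0,0,0,0,0,0,0,0,0,0,0,0,0,0,0,0,0,0,0,0,0,0],
)

```text
clock: 2.23
eef_pos: [465.4, -355.2, 124.9]
tool_rot: [3.14, -0.001, 0.377]
force: [-0.1, -0.9, 0.4]
width: 0.4
gripper_force: 0.0
```

```bash
python3 snap.py w2
```

```text
2.2333 [ 465.4 -355.2  124.9] [ 3.14e+00 -1.00e-03  3.77e-01] [-0.08 -0.88  0.38] 0.37939137248345967
[ 534.73989374 -327.18949725  268.32899313]
blue [223, 0, 19, 25, 301] [232.1  10.1] [ 577.6 -281.5   66. ]
blue [205, 27, 32, 56, 1082] [220.9  54.9] [ 552.7 -283.6   66. ]
blue [171, 233, 29, 27, 608] [184.7 245.9] [ 430.4 -299.2   66. ]
blue [139, 319, 20, 10, 58] [147.7 323. ] [ 359.7 -290.8   66. ]
blue [179, 345, 11, 13, 91] [184.9 350.7] [ 346.1 -323.8   66. ]
yellow [57, 111, 28, 19, 326] [ 69.7 119.6] [ 484.4 -206.7   66. ]
yellow [87, 116, 48, 30, 883] [110.7 130.6] [ 487.2 -233.3   66. ]
yellow [287, 164, 29, 29, 674] [301.3 177.9] [ 502.8 -354.8   66. ]
red [18, 102, 28, 26, 305] [ 36.2 113.3] [ 480.6 -184.7   66. ]
```

View pics/w2.png

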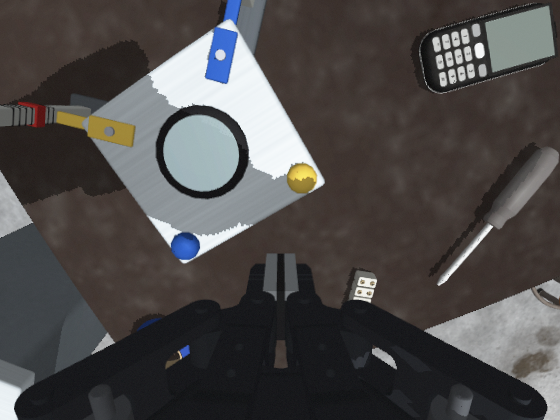

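The wrist view shows the yellow band at about (36,113), the yellow stud at (301,178) and the blue stud at (185,246).

```bash
python3 - <<'E'
from h import *
f=np.load("w2.npz")
def rep(n,c,b):
    X=pts3(f,c,b);print(n,len(X),*[np.percentile(X,k,axis=0).round(1) for k in(3,25,50,75,97)]);return X
X=rep("bandY","red",(15,100,50,130))
# front face: nearest to mount centre (lowest y)
F=X[X[:,1]<np.percentile(X[:,1],60)];print("front z",F[:,2].min(),F[:,2].max(),len(F))
print(np.c_[X[:,1],X[:,2]][np.argsort(X[:,1])][::12].round(1).tolist())
rep("tipY","yellow",(50,105,86,132));rep("studB","blue",(165,230,205,262));rep("studY","yellow",(280,160,320,195))
g=np.load("w1.npz");X=pts3(g,"red",(0,75,40,112))
print("B",np.c_[X[:,1],X[:,2]][np.argsort(X[:,1])][::12].round(1).tolist())
E
```

```text
bandY 305 [ 474.  -190.5   64.5] [ 477.9 -189.6   67.6] [ 482.4 -188.8   70.3] [ 485.2 -186.7   71.8] [ 486.6 -177.3   73. ]
front z 63.88614862190803 73.33148649502368 183
[[-191.0, 69.4], [-190.5, 65.2], [-190.1, 66.2], [-190.0, 68.9], [-189.8, 71.2], [-189.7, 71.2], [-189.6, 67.2], [-189.5, 68.1], [-189.4, 71.5], [-189.3, 72.2], [-189.2, 65.9], [-189.0, 68.8], [-188.9, 71.0], [-188.8, 70.9], [-188.7, 72.9], [-188.6, 67.9], [-188.3, 72.0], [-188.2, 73.0], [-187.6, 74.9], [-186.7, 71.3], [-185.9, 64.7], [-183.9, 69.3], [-181.7, 71.4], [-179.6, 71.8], [-177.8, 65.7], [-176.4, 71.3]]
tipY 325 [ 4.643e+02 -2.088e+02 -3.000e-01] [ 479.8 -204.5   55.4] [ 481.9 -200.1   55.9] [ 483.8 -195.5   56.4] [ 486.1 -179.3   57.1]
studB 605 [ 421.5 -307.2   61.3] [ 426.9 -303.2   64.6] [ 430.8 -299.4   66.4] [ 434.3 -295.6   67.8] [ 437.6 -290.6   69.1]
studY 674 [ 494.7 -362.8   62.8] [ 499.3 -358.4   65.7] [ 503.  -354.6   67.1] [ 506.7 -351.    68.1] [ 510.6 -347.    69.3]
B [[-284.7, 68.2], [-283.6, 65.1], [-283.5, 70.2], [-283.3, 64.7], [-283.2, 68.7], [-283.1, 70.6], [-283.0, 65.2], [-282.9, 63.3], [-282.8, 64.7], [-282.6, 65.3], [-282.5, 71.5], [-282.4, 67.1], [-282.4, 70.0], [-282.3, 71.1], [-282.1, 68.6], [-282.0, 63.7], [-281.8, 68.1], [-281.5, 70.3], [-281.3, 69.9], [-280.4, 69.9], [-279.5, 71.0], [-277.5, 64.6], [-275.0, 69.0], [-273.0, 70.6], [-271.1, 69.9], [-219.3, -2.1]]
```

Rises needed are about 12.2 mm for blue and 14 mm for yellow, or stud travels of about 8 and 9.3 mm. Now I move above the blue stud.

Call:
arm_command(
  series=[0,-0.5,-2.2,0,0,0,-1,-4.4,0,0,0,-1.4,-6.5,1,0,0,-1.4,-6.5,2.5,0,0,-1.4,-6.5,4,0],
)

```text
clock: 2.7
eef_pos: [427.9, -298.2, 84.7]
tool_rot: [3.141, -0.001, 0.379]
force: [1.2, -0.6, -0.1]
width: 0.2
gripper_force: 0.0
```

Call:
arm_command(
  series=[0,0,0,0,0,0,0,0,0,0,0,0,0,0,0,0,0,0,0,0,0,0,0,0,0],
)

```text
clock: 3.12
eef_pos: [428.3, -299.2, 85.4]
tool_rot: [3.14, -0.001, 0.378]
force: [0.1, 0.1, -1.1]
width: 0.8
gripper_force: 0.0
```

```bash
python3 snap.py w3; python3 - <<'E'
from h import *
p,d=viewer.get_image("top");cv2.imwrite("pics/top3.png",p[:,:,::-1])
E
```

```text
3.1167 [ 428.3 -299.2   85.4] [ 3.14e+00 -1.00e-03  3.78e-01] [ 0.05  0.08 -1.09] 0.8467829422413389
[ 497.50665972 -271.28149019  228.7729423 ]
blue [323, 0, 40, 46, 1102] [341.7  22.9] [ 545.5 -282.9   66. ]
blue [262, 234, 34, 26, 551] [278.6 244.9] [ 433.2 -296.3   66. ]
yellow [122, 80, 40, 24, 558] [140.1  90.8] [ 482.8 -204.7   66. ]
yellow [165, 85, 62, 41, 1506] [195.4 104.6] [ 486.3 -232.    66. ]
yellow [412, 149, 39, 37, 1126] [430.9 166.8] [ 502.1 -353.2   66. ]
red [78, 63, 34, 35, 413] [101.2  81.2] [ 480.4 -185.3   66. ]
```

View pics/w3.png

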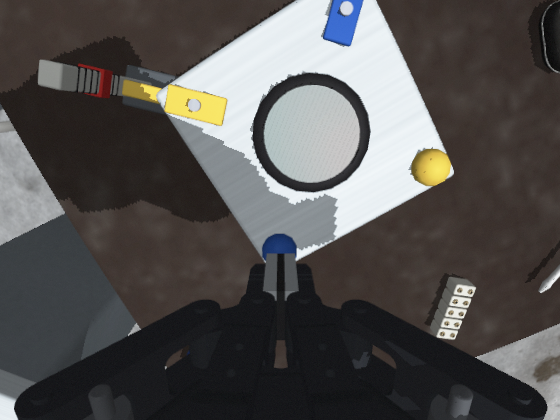

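The shut fingertip is centred over the blue stud at (279,245). I'll descend to just above contact and read the tilt by fitting a plane to the plate in the depth image.

```bash
cat > tilt.py <<'E'
import sys
from h import *
def tilt(f):
    d=f["d"];v,u=np.mgrid[0:420:3,0:560:3];v=v.ravel();u=u.ravel()
    q=cv2.undistortPoints(np.stack([u,v],1)[:,None].astype(float),f["mtx"],f["dist_coeffs"])[:,0]
    X=((np.c_[q,np.ones(len(q))]*d[v,u][:,None])-f["t"].ravel())@f["R"]
    a=np.deg2rad(8.0);P=X-np.array([494,-290,0]);x=P[:,0]*np.cos(a)+P[:,1]*np.sin(a);y=-P[:,0]*np.sin(a)+P[:,1]*np.cos(a)
    r=np.hypot(x,y);k=(r>32)&(abs(x)+abs(y)<68)&(X[:,2]>35)&(X[:,2]<85)&(v<235)
    for _ in range(4):
        A=np.c_[x[k],y[k],np.ones(k.sum())];c=np.linalg.lstsq(A,X[k,2],rcond=None)[0]
        k&=abs(x*c[0]+y*c[1]+c[2]-X[:,2])<2.5
    return np.r_[c,k.sum()]
n=sys.argv[1]
if len(sys.argv)<3:
    s=monitor.read_state();m=viewer.camera_model("wrist");p,d=viewer.get_image("wrist")
    np.savez(n+".npz",p=p,d=d,**{k:np.array(m[k]) for k in m});print(s["eef_pos"].round(1),s["force"].round(2))
print("slope x,y, z0, n",tilt(np.load(n+".npz")).round(4))
E
python3 tilt.py w3 old; python3 tilt.py w2 old
```

```text
slope x,y, z0, n [6.00000e-04 8.00000e-04 5.88559e+01 2.31000e+03]
slope x,y, z0, n [ 3.70000e-03 -4.00000e-04  5.87946e+01  1.44100e+03]
```

Call:
arm_command(
  series=[0,0,0,0.5,0,0,0,0,1,0,0,0,0,1.4,0,0,0,0,1.4,0,0,0,0,1.4,0],
)

```text
clock: 3.63
eef_pos: [427.3, -298.5, 70.2]
tool_rot: [-3.141, 0.001, 0.378]
force: [-0.7, -0.5, -0.8]
width: -0.3
gripper_force: 0.0
```

Call:
arm_command(
  series=[0,0,0,0.2,0,0,0,0,0.4,0,0,0,0,0.6,0,0,0,0,0.6,0,0,0,0,0.6,0],
)

```text
clock: 4.05
eef_pos: [427.2, -298.9, 64.8]
tool_rot: [-3.141, 0.001, 0.377]
force: [-1.6, -0.0, 4.4]
width: 0.1
gripper_force: 2.1
```

```bash
python3 tilt.py b1
```

```text
[ 427.2 -298.9   64.8] [-1.56 -0.01  4.35]
slope x,y, z0, n [ 4.09000e-02 -6.00000e-04  5.88564e+01  2.84500e+03]
```

The tilt reads cleanly at 0.041 rad with 4.4 N. The blue target is 0.122, so I press 5.4 mm further.

Call:
arm_command(
  series=[0,0,0,0.2,0,0,0,0,0.4,0,0,0,0,0.54,0,0,0,0,0.54,0,0,0,0,0.54,0],
)

```text
clock: 4.52
eef_pos: [426.5, -299.0, 59.5]
tool_rot: [-3.141, 0.001, 0.377]
force: [-4.2, -0.4, 8.3]
width: -0.1
gripper_force: 3.6
```

```bash
python3 tilt.py b2; python3 - <<'E'
from h import *
p,d=viewer.get_image("top");cv2.imwrite("pics/topb.png",p[:,:,::-1]);p,d=viewer.get_image("scene");cv2.imwrite("pics/sceneb.png",p[:,:,::-1])
E
```

```text
[ 426.5 -299.    59.5] [-4.15 -0.36  8.3 ]
slope x,y, z0, n [ 1.16600e-01 -1.80000e-03  5.89429e+01  3.00800e+03]
```

Call:
arm_command(
  series=[0,0,0,0.04,0,0,0,0,0.04,0,0,0,0,0.04,0,0,0,0,0.04,0,0,0,0,0.04,0],
)

```text
clock: 5.08
eef_pos: [426.5, -299.0, 59.2]
tool_rot: [-3.141, 0.001, 0.377]
force: [-4.6, -1.0, 7.3]
width: 0.0
gripper_force: 3.7
```

Call:
arm_command(
  series=[0,0,0,0,0,0,0,0,0,0,0,0,0,0,0,0,0,0,0,0,0,0,0,0,0],
)

```text
clock: 5.5
eef_pos: [426.5, -299.0, 59.3]
tool_rot: [-3.141, 0.001, 0.377]
force: [-4.2, -0.7, 7.6]
width: -0.3
gripper_force: 3.7
```

```bash
python3 tilt.py b3; python3 - <<'E'
from h import *
p,d=viewer.get_image("top");a=cv2.resize(p[140:200,240:290,::-1],None,fx=7,fy=7,interpolation=cv2.INTER_CUBIC)
o=np.load("top0.npz")["p"][140:200,240:290,::-1];o=cv2.resize(o,None,fx=7,fy=7,interpolation=cv2.INTER_CUBIC)
cv2.imwrite("pics/cmpb.png",np.hstack([o,a]))
E
```

```text
[ 426.5 -299.    59.3] [-4.18 -0.75  7.63]
slope x,y, z0, n [ 1.20700e-01 -9.00000e-04  5.89705e+01  3.02400e+03]
```

View pics/cmpb.png

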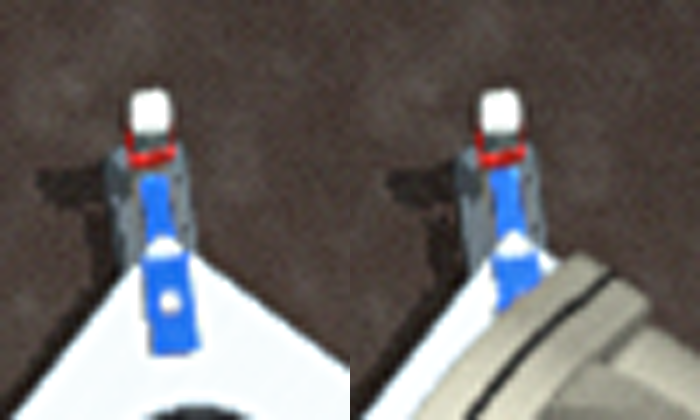

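Side by side, the blue pointer (right half) has risen to meet the red band and the band has not moved. The hold has lasted over 1 s, so I release and go to the yellow stud.

Call:
arm_command(
  series=[0,0,0,-0.4,0,0,0,0,-0.8,0,0,0,0,-1.3,0,0,0,0,-1.9,0,0,0,0,-2.5,0],
)

```text
clock: 6.02
eef_pos: [427.9, -298.4, 84.3]
tool_rot: [-3.141, -0.0, 0.378]
force: [0.4, 0.5, -0.9]
width: 0.3
gripper_force: 0.0
```

```bash
python3 tilt.py b4
```

```text
[ 427.9 -298.4   84.3] [ 0.4   0.45 -0.93]
slope x,y, z0, n [1.70000e-03 1.00000e-03 5.88284e+01 2.32400e+03]
```

Call:
arm_command(
  series=[0,0,0,0,0,0,1.6,2.7,0,0,0,3.2,5.4,0,0,0,4.8,8,0,0,0,4.8,8,0,0],
)

```text
clock: 6.48
eef_pos: [507.4, -359.5, 84.3]
tool_rot: [3.134, -0.005, 0.378]
force: [0.6, 0.3, -0.4]
width: -0.3
gripper_force: 0.0
```

Call:
arm_command(
  series=[0,0,0,0,0,0,0,0,0,0,0,0,0,0,0,0,0,0,0,0,0,0,0,0,0],
)

```text
clock: 6.9
eef_pos: [501.1, -354.8, 83.9]
tool_rot: [-3.141, 0.0, 0.378]
force: [1.1, 0.4, 0.2]
width: -0.1
gripper_force: 0.0
```

```bash
python3 snap.py y0; python3 tilt.py y0 old
```

```text
6.9 [ 501.1 -354.8   83.9] [-3.141  0.     0.378] [1.09 0.38 0.21] -0.08815808850496382
[ 570.66812746 -327.00863752  227.23136832]
blue [186, 30, 24, 46, 666] [198.2  51.1] [ 582.5 -281.6   66. ]
blue [167, 80, 36, 65, 1509] [184.4 112. ] [ 554.  -283.9   66. ]
blue [135, 307, 31, 25, 449] [148. 317.] [ 434.8 -296.9   66. ]
yellow [1, 173, 33, 20, 407] [ 15.6 181.9] [ 487.5 -208.1   66. ]
yellow [35, 180, 53, 35, 1119] [ 60.9 196.8] [ 488.9 -234.    66. ]
yellow [266, 234, 34, 27, 552] [282.8 245. ] [ 507.4 -353.7   66. ]
red [181, 0, 37, 27, 378] [202.5  15.4] [ 597.6 -278.5   66. ]
slope x,y, z0, n [8.80000e-03 4.00000e-04 5.85995e+01 1.13900e+03]
```

View pics/y0.png

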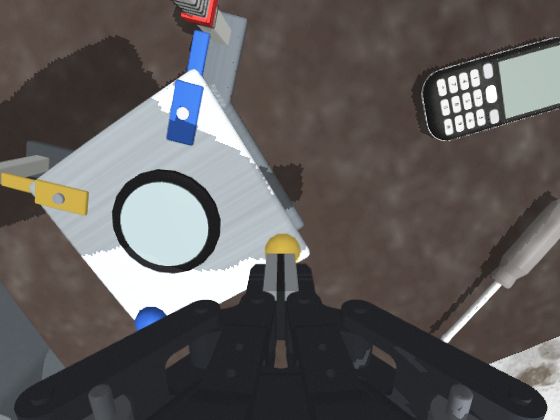

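The fingertip is centred over the yellow stud at (283,245), aligned the same way as it was on blue. I'll descend to light contact.

Call:
arm_command(
  series=[0,0,0,0.5,0,0,0,0,1,0,0,0,0,1.4,0,0,0,0,1.6,0,0,0,0,1.6,0],
)

```text
clock: 7.37
eef_pos: [501.5, -355.3, 67.3]
tool_rot: [-3.141, 0.001, 0.378]
force: [-0.7, 0.8, 1.8]
width: -0.0
gripper_force: 1.1
```

Call:
arm_command(
  series=[0,0,0,0.2,0,0,0,0,0.4,0,0,0,0,0.5,0,0,0,0,0.5,0,0,0,0,0.5,0],
)

```text
clock: 7.78
eef_pos: [501.8, -356.0, 63.2]
tool_rot: [3.141, -0.0, 0.377]
force: [-1.2, -1.3, 5.1]
width: -0.1
gripper_force: 2.4
```

```bash
python3 tilt.py y1
```

```text
[ 501.8 -356.    63.2] [-1.17 -1.26  5.11]
slope x,y, z0, n [7.40000e-03 6.65000e-02 5.86639e+01 1.31600e+03]
```

Call:
arm_command(
  series=[0,0,0,0.2,0,0,0,0,0.4,0,0,0,0,0.5,0,0,0,0,0.5,0,0,0,0,0.5,0],
)

```text
clock: 8.25
eef_pos: [502.0, -356.7, 58.7]
tool_rot: [3.139, -0.0, 0.377]
force: [-0.4, -1.7, 6.5]
width: 0.3
gripper_force: 3.7
```

```bash
python3 tilt.py y2
```

```text
[ 502.  -356.7   58.7] [-0.39 -1.73  6.51]
slope x,y, z0, n [8.80000e-03 1.34900e-01 5.87264e+01 1.39800e+03]
```

Call:
arm_command(
  series=[0,0,0,0,0,0,0,0,0,0,0,0,0,0,0,0,0,0,0,0,0,0,0,0,0],
)

```text
clock: 8.72
eef_pos: [502.0, -356.7, 58.7]
tool_rot: [3.139, -0.0, 0.377]
force: [-1.4, -2.2, 6.9]
width: 0.0
gripper_force: 3.7
```

Call:
arm_command(
  series=[0,0,0,0,0,0,0,0,0,0,0,0,0,0,0,0,0,0,0,0,0,0,0,0,0],
)

```text
clock: 9.13
eef_pos: [502.0, -356.7, 58.7]
tool_rot: [3.139, -0.0, 0.377]
force: [-2.0, -2.1, 7.3]
width: -0.4
gripper_force: 3.7
```

```bash
python3 tilt.py y3; python3 - <<'E'
from h import *
p,d=viewer.get_image("top");o=np.load("top0.npz")["p"]
f=lambda q:cv2.resize(q[190:240,200:250,::-1],None,fx=7,fy=7,interpolation=cv2.INTER_CUBIC)
cv2.imwrite("pics/cmpy.png",np.hstack([f(o),f(p)]))
E
```

```text
[ 502.  -356.7   58.7] [-2.04 -2.14  7.34]
slope x,y, z0, n [-1.40000e-03  1.31400e-01  5.89729e+01  1.37300e+03]
```

View pics/cmpy.png

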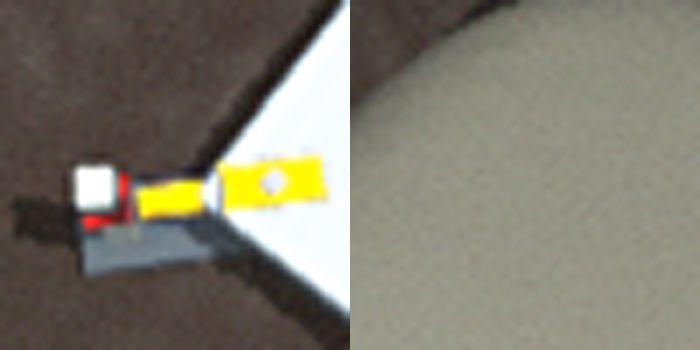

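The arm blocks the top view of the yellow pointer. From the tilt, the tip is at about 67.3 mm against a band centre near 68. I'll add 0.4 mm, hold a little longer, then release and back away.

Call:
arm_command(
  series=[0,0,0,0.04,0,0,0,0,0.04,0,0,0,0,0.04,0,0,0,0,0.04,0,0,0,0,0.04,0],
)

```text
clock: 9.65
eef_pos: [502.0, -356.7, 58.4]
tool_rot: [3.139, -0.0, 0.377]
force: [-1.7, -1.7, 7.1]
width: 0.0
gripper_force: 3.8
```

Call:
arm_command(
  series=[0,0,0,0,0,0,0,0,0,0,0,0,0,0,0,0,0,0,0,0,0,0,0,0,0],
)

```text
clock: 10.07
eef_pos: [502.0, -356.7, 58.4]
tool_rot: [3.139, -0.0, 0.377]
force: [-2.7, -2.1, 7.4]
width: 0.0
gripper_force: 3.8
```

Call:
arm_command(
  series=[0,0,0,-0.4,0,0,0,0,-0.8,0,0,0,0,-1.6,0,0,0,0,-3.5,0,0,0,0,-6,0],
)

```text
clock: 10.48
eef_pos: [500.7, -353.6, 116.3]
tool_rot: [-3.137, 0.002, 0.378]
force: [0.8, 0.3, 0.5]
width: 0.3
gripper_force: 0.0
```

Call:
arm_command(
  series=[0,0,0,0,0,0,0,0,0,0,0,0,0,0,0,0,0,0,0,0,0,0,0,0,0],
)

```text
clock: 10.9
eef_pos: [501.2, -354.7, 116.4]
tool_rot: [-3.14, 0.001, 0.378]
force: [-0.0, -0.2, -0.2]
width: -0.4
gripper_force: 0.0
```

```bash
python3 tilt.py y4
```

```text
[ 501.2 -354.7  116.4] [-0.03 -0.15 -0.18]
slope x,y, z0, n [ 2.00000e-04 -1.10000e-03  5.87162e+01  9.62000e+02]
```

```bash
python3 -c "
from h import *
print(workorder.finish_job())"
```

```text
the job is handed in; nothing more can be done
None
```

I pressed the blue stud and then the yellow stud until each pointer stood within about 1 mm of its band centre by my measurements. I held each for over 1 s, the plate sprang fully back both times, and the job is handed in (no verdict was returned).

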